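# Aim the wash-out elbow and dock the tub

## Task

Get the wash-out station ready. First screw the brass elbow farther onto its leaning stub, clockwise as seen from above it, and stop when its outlet points at the red mark on the black ring; do not run well past the mark, and do not shift the ring. Then push the grey tub along the rollers into the blue bay at the far end until it is up against the stop, leave it standing there, and leave the other things on the bench where they are.

Things in the scene. Friction and masses are not known exactly. Their poses are not given: they have to be found in the camera images.
- lug (a point): Centre of the gripping part of the flat-sided lug on the back of the brass elbow: 26 mm wide (y), 44 mm long (x). Frame: z along the screw axis, outward; x towards the outlet. The lug's end face is 12 mm out from this point along z; the elbow's round shoulder begins 24 mm in. The lamp bar above leaves no room for a tool pointing straight down; one leaning along the screw axis fits.
- elbow (a joint): Turn of the brass elbow on its stub, rad, growing clockwise as seen from outside (looking along lug -z), which screws it on: it goes inward 1.2 mm per rad. It is already started on the thread, needs about 0.3 N m to turn, and stays where it is left. The screw axis leans 30 degrees from vertical towards the console's front.
- outlet (a point): Centre of the elbow's outlet mouth (black disc), 80 mm from the screw axis along the elbow's x (frame directions as lug) and 46 mm inward from lug along the axis. The outlet pipe is 34 mm in diameter with a 43 mm collar at its mouth.
- mark (a point): Top of the red tab on the black index ring (104 mm across) round the foot of the stub, 60 mm from the screw axis, 9 mm above the sloping face. Frame: z along the screw axis, outward; x from the axis through the tab. The outlet points at the mark when its x agrees with this x; at the start it stands 1.2 to 2.6 rad anticlockwise of it. The ring turns only if forced.
- console: Grey console, 210 mm wide, fixed to the bench; origin on the bench under its middle, x to its back, y left. Its face slopes up to the back at 30 degrees; the screw axis starts square to it at (0, 0, 0.079). Back panel at x = 0.09, 0.24 m high; an aluminium lamp bar hangs over x = -0.035 to 0.007, y = -0.11 to 0.11, z = 0.297 to 0.323.
- track: Roller track, 370 mm long, 144 mm wide, fixed; origin on the bench under its middle, x along the travel towards the bay, y left. Free rollers, tops at z = 0.045; aluminium rails up to 0.062. The bay at the far end has blue cheeks (x = 0.03 to 0.17, up to z = 0.09, 140 mm apart) and a blue end plate with two rubber bumpers, faces at x = 0.160: the stop.
- tub_mid (a point): Middle of the open grey tub, half-way up. 130 mm long (its x, along the track) by 122 mm wide over the rim, 60 mm high, walls 4 mm; rim 7 mm wide, 8 mm high at the top; 0.2 to 0.45 kg. It stands on the rollers at their near end, 0.12 to 0.19 m short of the stop, and rolls at a push of a few newtons. Docked, this point is at x = 0.095 in the track's frame.
- red_tin: Bystander: red-labelled ink tin, 70 mm across, 48 mm high; origin at the middle of its underside.
- block: Bystander: wooden sanding block, 60 x 90 x 45 mm, between console and track; origin at the middle of its underside.
- bottle: Bystander: dark grey bottle with a black cap, 50 x 68 x 130 mm; origin at the middle of its underside.
- weight: Bystander: black cast weight, 60 mm across, 74 mm high; origin at the middle of its underside.
- dauber: Bystander: red leather dauber, 32 mm thick, 163 mm long, lying; origin under its middle.
Things that resemble listed ones, but are neither listed nor needed, are in the scene too. Leave any purple look-alike of the part that bears tub_mid alone.

How it is judged:
On the way, in this order (a step that is already met when the one before it is completed fails the run):
1. the elbow's outlet points at the red mark (y of outlet in the frame of mark between -0.01 and 0.01 m and x of outlet in the frame of mark above 0 m), for 0.2 s.
2. the tub is in the bay against the stop (x of tub_mid in the frame of track above 0.087 m and angle between tub_mid's own z axis and vertical below 0.06 rad), for 0.2 s.
At the end, for the whole second after the job is handed in: The outlet mouth is within 10 mm sideways (about 7 degrees) of the line from the screw axis through the red mark, on the mark's side; the tub stands level on the rollers in the bay, within 8 mm of the stop (all of step 1 and all of step 2 and x of tub_mid in the frame of track below 0.105 m and y of tub_mid in the frame of track between -0.012 and 0.012 m and z of tub_mid in the frame of track below 0.082 m); the robot touches nothing.
It fails at once if the elbow is turned more than about 17 degrees past the mark (y of outlet in the frame of mark below -0.024 m and x of outlet in the frame of mark above 0 m).
It fails at once if the index ring with the mark is shifted by more than 6 mm (distance of mark from where it was at the start of the episode above 0.006 m).
It fails at once if the tub is tipped (angle between tub_mid's own z axis and vertical above 0.35 rad).
It fails at once if a bystander is moved by more than 3 cm (distance of any of red_tin, block, bottle, weight, dauber from where it was at the start of the episode above 0.03 m).
It also fails if it takes over 67 s, if anything falls off the work surface, if the arm or the gripper's body presses on something with over 40 N, if the wrist force passes 120 N, or if a joint passes its speed limit or range.

## Robot

A 6-joint arm with a two-finger parallel gripper is mounted at the origin on the work surface; the furniture and walls round the work are solid. World frame = base frame: x ahead of the robot, y to its left, z up, the work surface at z = 0. Lengths are in m, angles in rad, forces in N, time in s.
With the tool pointing down it reaches from about 0.3 to 0.775 m from the base axis. Payload 14.6 kg.
Tool frame: the origin (TCP) lies on the centre line of the jaws, within the pads' length; the fingertips stand 25 mm ahead of it and the grasp point (between the pads) lies 6 mm ahead of it (tip_extent is the distance from the TCP to the fingertips, in m); z points along the fingers, y is the line along which they close (so a half turn about z gives the same grasp; the last joint's range is limited). The gripper opens to 94 mm and grips with 3 to 60 N. Pads are 16 mm wide; open, the fingers measure 119 mm over their backs; the gripper's body (75 mm by 177 mm) begins 78 mm behind the grasp point.
Start: joints at [-1.254, 0.3, 1.521, -0, 1.321, -0.067], TCP at [0.206, -0.51, 0.23] pointing down, gripper open.
Joint ranges: [-3.03, 3.03], [-0.79, 2.21], [0.23, 2.52], [-1.04, 4.18], [0, 3.07], [-2.55, 2.55]. Speed limits (rad/s): [2.22, 2.22, 2.57, 3.14, 3.14, 3.14].

## Interface

Orientations are given as [roll, pitch, yaw] about the fixed x, y, z axes, in that order (R = Rz(yaw) Ry(pitch) Rx(roll)).
In Python, from station import * gives the robot as it stands. The module is installed in compiled form; this text tells all that it offers.
- The arm moves only by the tool send_rows, never from a script. Its argument "rows" is a list of rows, each an object of numbers: "dx", "dy", "dz": the shift along the tool's x, y, z in mm; "roll": the turn about the tool's z in degrees; "jaw": the closure, from -1 (fully open) to 1 (shut). In form: [{"dx": .., "dy": .., "dz": .., "roll": .., "jaw": ..}, ...]. A call has 1 to 12 rows; each row shifts and turns the commanded pose from where the row before left it, along the tool's axes as they then stand; what a row does not reach is not made up. A row lasts 1/12 s, in which the tool goes at most 41.7 mm and 7.16 degrees, less where a joint would pass 70% of its speed; a pose out of reach is approached as far as the arm can. A call is refused whole if a number of a shift passes 41.7 or a number of a turn 7.16, either way. A call with a gripper value outside its range is refused whole. The fingers move at their own pace and stop on an object; "force" is the grip in N (left out, the last holds). Time passes only in rows, so rows that do not move let the fingers close. It gives the time, the measured TCP pose, the force, the opening and the grip force at its end, in the units of the state.
- get_obs(): the state, without advancing time (a new reading comes with each control period).
- camera(name): name is "side" or "top"; returns a dict with "frame" (480x640x3 uint8, red, green, blue), "z_map" (480x640 float32, m along the optical axis (not along the pixel's ray), 0 where there is no reading), "camera_matrix" (3x3 intrinsics, pixels), "D" ([k1, k2, p1, p2, k3] as OpenCV has them; the pictures are not rectified), "rvec" (rotation vector, rad) and "tvec" (3), from world to camera coordinates, as OpenCV has them. Camera axes: x right, y down, z forward; pixel columns grow to the right and rows downward; lengths in m; the calibration is good to about 2 mm. A picture is of the moment at which its call begins.
- hand_in(): hands the job in; it is judged then, once.
The state is a dict: "time_s": time; "qpos": joint angles; "joint_vel": joint speeds; "tau": joint torques, N m; "ee_pos": TCP position; "eef_rot": TCP orientation; "force": force on the tool from outside, world axes, zero at the start; "moment": the same for the moment, N m; "grip_width": finger opening in m; "grip_force": force on a finger pad.
Only numpy, scipy, OpenCV 4.12 (cv2) and the standard library are available. Lean on these libraries where they do the work, as an engineer would, in place of code of your own. Each camera call takes 0.05 s, during which the arm holds its last target. There are 200 camera calls.

## Working session

There is one attempt and no reset: what is moved stays moved. The work goes in short steps, Python scripts to look and compute and a tool call to move; the robot and the scene stay as the last step left them, time stands still between calls to the robot, and variables do not carry over. Pictures are saved under pics/ and viewed, at most 10 in all, crops included, and the job is handed in when it is done.

Besides the shell and the picture viewer there is one more tool, called after "Request:" as name(argument=value, ...) on one line, values as JSON. send_rows: Moves the arm, as the interface text tells. Its arguments: {"type":"object","properties":{"rows":{"type":"array"},"force":{"type":"number"}},"required":["rows"]}

```bash
mkdir -p pics; cat > h.py <<'E'
from station import *
import numpy as np, cv2
from scipy.spatial.transform import Rotation as Ro
def cam(n):
    c=camera(n); c['R']=cv2.Rodrigues(np.array(c['rvec'],float))[0]; c['t']=np.array(c['tvec'],float).ravel(); return c
def save(c,f,box=None,s=1):
    im=c['frame'][:,:,::-1]
    if box: im=im[box[1]:box[3],box[0]:box[2]]
    cv2.imwrite('pics/'+f,cv2.resize(im,None,fx=s,fy=s,interpolation=cv2.INTER_CUBIC))
def pts(c,uv):
    uv=np.atleast_2d(np.array(uv,float)); 
    n=cv2.undistortPoints(uv[:,None],c['camera_matrix'],np.array(c['D'],float))[:,0]
    z=c['z_map'][uv[:,1].astype(int),uv[:,0].astype(int)]
    P=np.c_[n*z[:,None],z]; return (P-c['t'])@c['R'],z
def cloud(c,step=1):
    v,u=np.mgrid[0:480:step,0:640:step]; uv=np.c_[u.ravel(),v.ravel()]
    P,z=pts(c,uv); return P,z,uv,c['frame'][uv[:,1],uv[:,0]]
def proj(c,P):
    return cv2.projectPoints(np.atleast_2d(np.array(P,float)),np.array(c['rvec'],float),c['t'],c['camera_matrix'],np.array(c['D'],float))[0][:,0]
E
python3 - <<'E'
from h import *
for n in('side','top'):
    c=cam(n); save(c,n+'0.png'); print(n,-c['R'].T@c['t'],(c['z_map']==0).mean()); np.save(n+'0.npy',c,allow_pickle=True)
print(get_obs())
E
```

```text
side [ 0.24724926 -1.14199422  1.02406681] 0.036455078125
top [0.2296713  0.00860142 1.57228961] 0.004095052083333333
{'time_s': 0.1, 'qpos': array([-1.25359036e+00,  3.00405924e-01,  1.52149832e+00,  1.14132189e-06,
        1.32070914e+00, -6.65951429e-02]), 'joint_vel': array([ 4.01615517e-04, -5.76890404e-04, -1.19674044e-03, -2.17687852e-05,
        5.58186775e-04,  3.67883240e-04]), 'tau': array([-3.27721118e-04, -5.32646656e+01, -3.53288162e+01,  7.09033920e-02,
        2.34648568e-02, -4.01061038e-05]), 'ee_pos': array([ 0.2058824 , -0.50979187,  0.22995708]), 'eef_rot': array([-3.14057426e+00, -6.90284741e-05,  3.83800787e-01]), 'force': array([ 0.06997347, -0.08231268,  0.50797215]), 'moment': array([-0.00257539, -0.04345603, -0.04067099]), 'grip_force': 0.0, 'grip_width': 0.09389506065107389}
```

View pics/top0.png

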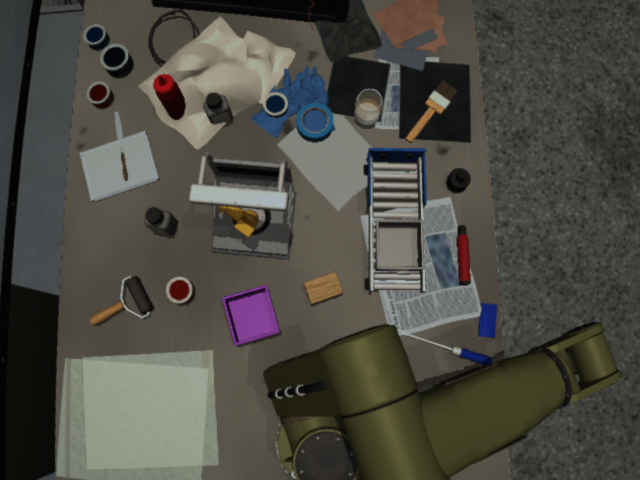

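View pics/side0.png

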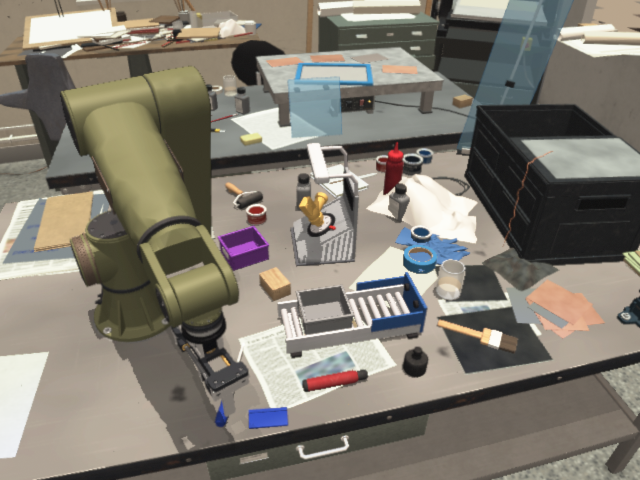

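The grey tub is at top px (399,243) and side px (325,308). The purple tray at top (251,315) is the look-alike, to be left alone. The brass elbow is at top (240,218) and side (315,210), with the red mark beside it at side (332,227). Next I'll take close crops and measure.

```bash
python3 - <<'E'
from h import *
S=np.load('side0.npy',allow_pickle=True).item();T=np.load('top0.npy',allow_pickle=True).item()
a=cv2.resize(S['frame'][140:275,280:375,::-1],None,fx=4.2,fy=4.2,interpolation=cv2.INTER_CUBIC)[:560]
b=cv2.resize(T['frame'][145:265,180:305,::-1],None,fx=3,fy=4.2*1,interpolation=cv2.INTER_CUBIC)
h=min(len(a),len(b)); cv2.imwrite('pics/crop1.png',np.hstack([a[:h],b[:h]])); print(a.shape,b.shape)
for n,c in(('S',S),('T',T)):
    P,z,uv,rgb=cloud(c); hsv=cv2.cvtColor(c['frame'],cv2.COLOR_RGB2HSV)[uv[:,1],uv[:,0]]
    ok=z>0
    br=ok&(hsv[:,0]>12)&(hsv[:,0]<30)&(hsv[:,1]>140)&(P[:,2]>.09)&(P[:,0]>.35)&(P[:,0]<.7)&(P[:,1]>.0)&(P[:,1]<.35)
    print(n,'brass',br.sum(),P[br].mean(0),P[br].min(0),P[br].max(0))
    rd=ok&((hsv[:,0]<6)|(hsv[:,0]>174))&(hsv[:,1]>150)&(P[:,2]>.05)&(P[:,0]>.35)&(P[:,0]<.72)&(P[:,1]>.0)&(P[:,1]<.3)
    print(n,'red',rd.sum(),P[rd],uv[rd])
    bl=ok&(hsv[:,0]>105)&(hsv[:,0]<125)&(hsv[:,1]>140)&(P[:,2]>.06)&(P[:,1]<-.03)&(P[:,0]<.8)
    print(n,'blue',bl.sum(),P[bl].min(0),P[bl].max(0))
    if n=='S':
        # sloping face region
        m=ok&(P[:,0]>.4)&(P[:,0]<.75)&(P[:,1]>-.02)&(P[:,1]<.35)&(P[:,2]>.03)
        print('console ext',P[m].min(0),P[m].max(0))
    # tub rim z~.105
    m=ok&(P[:,2]>.097)&(P[:,2]<.112)&(P[:,1]<-.05)&(P[:,1]>-.3)&(P[:,0]>.2)&(P[:,0]<.6)
    r=cv2.minAreaRect(P[m][:,:2].astype(np.float32)); print('rim',m.sum(),r)
    # rails
    m=ok&(P[:,2]>.055)&(P[:,2]<.067)&(P[:,1]<-.02)&(P[:,1]>-.32)&(P[:,0]>.2)&(P[:,0]<.8)
    r=cv2.minAreaRect(P[m][:,:2].astype(np.float32)); print('rails',m.sum(),r)
    # lampbar
    m=ok&(P[:,2]>.29)&(P[:,2]<.335)&(P[:,1]>-.05)&(P[:,1]<.4)&(P[:,0]>.35)&(P[:,0]<.8)
    print('lamp',m.sum(),cv2.minAreaRect(P[m][:,:2].astype(np.float32)) if m.sum() else 0)
E
```

```text
(560, 399, 3) (504, 375, 3)
S brass 425 [0.56503497 0.18285958 0.14595328] [0.51627537 0.15850432 0.09105057] [0.61706761 0.24603785 0.18857195]
S red 18 [[0.60783156 0.14264886 0.10566827]
 [0.6117752  0.1448907  0.10353252]
 [0.60326818 0.13787606 0.10574449]
 [0.60659542 0.1379833  0.10513489]
 [0.60903214 0.13493147 0.10679389]
 [0.60994699 0.12659791 0.11225115]
 [0.61405233 0.12945909 0.10966373]
 [0.6038402  0.13968451 0.10056495]
 [0.6073154  0.14028502 0.09959555]
 [0.60679053 0.12674521 0.10882556]
 [0.60977148 0.12569564 0.10905089]
 [0.61264037 0.12426283 0.10955328]
 [0.61519848 0.12177447 0.11081905]
 [0.60596047 0.13519724 0.09938107]
 [0.60797592 0.13065207 0.10213541]
 [0.6083783  0.12053584 0.1089311 ]
 [0.60995351 0.11465099 0.11266586]
 [0.61627054 0.12513974 0.10452285]] [[330 225]
 [331 225]
 [329 226]
 [330 226]
 [331 226]
 [332 226]
 [333 226]
 [329 227]
 [330 227]
 [331 227]
 [332 227]
 [333 227]
 [334 227]
 [330 228]
 [331 228]
 [332 228]
 [333 228]
 [334 228]]
S blue 1003 [ 0.60882251 -0.28546699  0.06007966] [ 0.75673094 -0.12750433  0.10997768]
console ex
[... 291 characters left out ...]
88.26630401611328)
lamp 838 ((0.6157263517379761, 0.17602434754371643), (0.22663822770118713, 0.12661617994308472), 83.4321060180664)
T brass 609 [0.56321582 0.19479813 0.15762155] [0.51685183 0.15979623 0.11736266] [0.59612539 0.25605057 0.18986472]
T red 0 [] []
T blue 633 [ 0.60856369 -0.28184646  0.0603357 ] [ 0.76174134 -0.12665092  0.11414303]
rim 541 ((0.5007988810539246, -0.20177756249904633), (0.12352851033210754, 0.13151514530181885), 88.61518096923828)
rails 876 ((0.5716414451599121, -0.15935933589935303), (0.234482541680336, 0.36975523829460144), 87.79615020751953)
lamp 2226 ((0.6162122488021851, 0.17623212933540344), (0.22018654644489288, 0.12812772393226624), 83.11100769042969)
```

View pics/crop1.png

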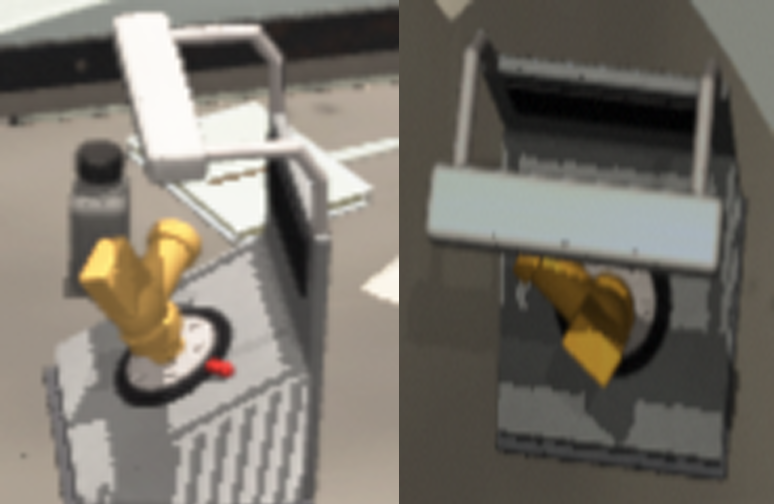

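Top and side views agree. The elbow's lug faces front and the outlet points back-left. The red tab is at about world (0.609, 0.13, 0.107), on the ring's right side. Now I'll work out the console axis, angles and track pose.

```bash
python3 - <<'E'
from h import *
S=np.load('side0.npy',allow_pickle=True).item();T=np.load('top0.npy',allow_pickle=True).item()
def ext(a): return np.round(np.percentile(a,[1,50,99],axis=0),4)
# lamp bar top, track rails
P,z,uv,rgb=cloud(T)
m=(P[:,2]>.315)&(P[:,2]<.335)&(P[:,1]>0)&(P[:,1]<.35)&(P[:,0]>.4)&(P[:,0]<.75)
Q=P[m]; 
f=m.copy(); f[m]=Q[:,0]<.62
r=cv2.minAreaRect(P[f][:,:2].astype(np.float32)); print('bar',f.sum(),r)
# yaw by PCA of bar
d=np.linalg.svd(P[f][:,:2]-P[f][:,:2].mean(0),full_matrices=False)[2][0]; d*=np.sign(d[1]); yaw=np.arctan2(-d[0],d[1]); print('yaw',np.degrees(yaw))
Rz=Ro.from_euler('z',yaw).as_matrix()
L=P[f]@Rz; print('bar ext in yaw frame',ext(L))
# expected centre (-.014,0)
e=ext(L); o=np.array([(e[0,0]+e[2,0])/2+.014,(e[0,1]+e[2,1])/2,0]); org=Rz@o; print('origin',org)
ax=Rz@np.array([-.5,0,.8660254]); U=Rz@np.array([.8660254,0,.5]); V=Rz@np.array([0,1,0]); A0=org+[0,0,.079]
np.savez('con.npz',org=org,yaw=yaw,ax=ax,U=U,V=V,A0=A0)
for n,c in(('S',S),('T',T)):
    P,z,uv,rgb=cloud(c); hsv=cv2.cvtColor(c['frame'],cv2.COLOR_RGB2HSV)[uv[:,1],uv[:,0]]
    B=(P-A0)@np.c_[U,V,ax]
    fc=(z>0)&(abs(B[:,0])<.08)&(abs(B[:,1])<.1)&(abs(B[:,2])<.012)
    print(n,'face s',np.median(B[fc][:,2]), 'plane coef',np.linalg.lstsq(np.c_[B[fc][:,:2],np.ones(fc.sum())],B[fc][:,2],rcond=None)[0])
    br=(z>0)&(hsv[:,0]>12)&(hsv[:,0]<30)&(hsv[:,1]>140)&(abs(B[:,:2]).max(1)<.11)&(B[:,2]>.01)&(B[:,2]<.15)
    b=B[br]; print('brass',br.sum(),ext(b))
    r=np.hypot(b[:,0],b[:,1]); far=b[r>.055]; print(' far',len(far),far.mean(0),'phi',np.degrees(np.arctan2(-far[:,1].mean(),far[:,0].mean())), r.max())
    top=b[(b[:,2]>b[:,2].max()-.02)]; h=np.histogram(b[:,2],bins=20); print(h[0],np.round(h[1],3))
    t=b[b[:,2]>np.percentile(b[:,2],99)-.008]; print(' end face',len(t),t.mean(0),cv2.minAreaRect((t[:,:2]*1000).astype(np.float32)))
    rd=(z>0)&((hsv[:,0]<6)|(hsv[:,0]>174))&(hsv[:,1]>150)&(abs(B[:,:2]).max(1)<.09)&(B[:,2]<.03)&(B[:,2]>-.02)
    if rd.sum(): q=B[rd]; print(' red',np.median(q,0),'phi',np.degrees(np.arctan2(-np.median(q[:,1]),np.median(q[:,0]))))
E
```

```text
bar 1815 ((0.5912648439407349, 0.1794198751449585), (0.22029908001422882, 0.07472584396600723), 84.17530822753906)
yaw -5.270969139058011
bar ext in yaw frame [[0.5355 0.1257 0.3154]
 [0.556  0.2295 0.3219]
 [0.5936 0.3399 0.3281]]
origin [0.59748995 0.17866647 0.        ]
S face s 0.006772243959968786 plane coef [-0.00422429  0.01917603  0.00635826]
brass 425 [[-0.0233 -0.0226  0.0216]
 [ 0.004  -0.0079  0.0726]
 [ 0.048   0.0563  0.1189]]
 far 40 [0.03895002 0.05031418 0.06803893] phi -52.25525392531067 0.07454523836560162
[10  3  5  7 18 24 18 39 34 38 39 41 21 21 16 15 20 23 12 21] [0.02  0.025 0.03  0.035 0.04  0.045 0.05  0.055 0.06  0.065 0.071 0.076
 0.081 0.086 0.091 0.096 0.101 0.106 0.111 0.116 0.121]
 end face 33 [-0.00281775 -0.0036553   0.11623328] ((-3.5655622482299805, -0.6986904144287109), (42.54806900024414, 26.470043182373047), 45.761810302734375)
 red [ 0.02730124 -0.04716292  0.01626168] phi 59.934700579980074
T face s 0.003626499890987646 plane coef [-5.03695959e-05 -1.15802421e-02  3.61520824e-03]
brass 612 [[-0.0223 -0.0211  0.0414]
 [ 0.0091  0.0078  0.0762]
 [ 0.0335  0.0712  0.1216]]
 far 64 [0.02689345 0.05990839 0.07311061] phi -65.82423400323374 0.07956573663577385
[  3   0   0   0   0   7  20  12  17  50 122  97  31  15  10  15  21  28
 126  38] [0.01  0.016 0.022 0.027 0.033 0.039 0.044 0.05  0.056 0.061 0.067 0.072
 0.078 0.084 0.089 0.095 0.101 0.106 0.112 0.118 0.123]
 end face 130 [-0.00448823  0.00039847  0.11692621] ((-4.415080547332764, 0.5048446655273438), (42.98519515991211, 27.350767135620117), 55.42332077026367)
```

Request:
send_rows(rows=[{"dx": 0,"dy": 0,"dz": -30},{"dx": 0,"dy": 0,"dz": -40},{"dx": 0,"dy": 0,"dz": -40},{"dx": 0,"dy": 0,"dz": -40}])

```text
invalid input at $.rows[0]: expected keys dx, dy, dz, roll, jaw
```

```bash
python3 - <<'E'
from h import *
S=np.load('side0.npy',allow_pickle=True).item();T=np.load('top0.npy',allow_pickle=True).item()
P,z,uv,rgb=cloud(T)
m=(P[:,2]>.31)&(P[:,2]<.335)&(P[:,1]>0)&(P[:,1]<.35)&(P[:,0]>.4)&(P[:,0]<.75)
yaw=np.radians(-6)
for i in range(6):
    Rz=Ro.from_euler('z',yaw).as_matrix(); L=P[m]@Rz
    x0=np.percentile(L[:,0],.5); b=L[L[:,0]<x0+.038]; 
    fr=[(y,np.percentile(b[abs(b[:,1]-y)<.01][:,0],3)) for y in np.linspace(b[:,1].min()+.02,b[:,1].max()-.02,9)]
    k=np.polyfit(*np.array(fr).T,1); yaw-=k[0]
print('yaw',np.degrees(yaw),'front',np.polyval(k,b[:,1].mean()))
Rz=Ro.from_euler('z',yaw).as_matrix(); L=P[m]@Rz; x0=np.percentile(L[:,0],.5); b=L[L[:,0]<x0+.042]
print(np.percentile(b[:,1],[.5,99.5]),np.percentile(b[:,0],[.5,99.5]))
org=Rz@np.array([np.mean(x0)+.035,np.percentile(b[:,1],[.5,99.5]).mean(),0]); print('org',org)
B3=np.c_[Rz@[.8660254,0,.5],Rz@[0,1,0],Rz@[-.5,0,.8660254]]
A0=org+[0,0,.079]
for it in range(2):
  off=[]
  for n,c in(('S',S),('T',T)):
    P,z,uv,rgb=cloud(c); hsv=cv2.cvtColor(c['frame'],cv2.COLOR_RGB2HSV)[uv[:,1],uv[:,0]]
    B=(P-A0)@B3
    br=(z>0)&(hsv[:,0]>12)&(hsv[:,0]<30)&(hsv[:,1]>140)&(abs(B[:,:2]).max(1)<.11)&(B[:,2]>.01)&(B[:,2]<.15)
    b=B[br]; r=np.hypot(b[:,0],b[:,1]); far=b[r>.055]; print(n,' far',len(far),far.mean(0),'phi',np.degrees(np.arctan2(-far[:,1].mean(),far[:,0].mean())), r.max())
    t=b[b[:,2]>np.percentile(b[:,2],98)-.007]; rr=cv2.minAreaRect((t[:,:2]*1000).astype(np.float32)); off.append(np.array(rr[0])/1000); print(' end face',len(t),t.mean(0),rr)
    rd=(z>0)&((hsv[:,0]<6)|(hsv[:,0]>174))&(hsv[:,1]>150)&(abs(B[:,:2]).max(1)<.09)&(B[:,2]<.03)&(B[:,2]>-.02)
    if rd.sum(): q=B[rd]; print(' red',np.median(q,0),'phi',np.degrees(np.arctan2(-np.median(q[:,1]),np.median(q[:,0]))))
  d=np.mean(off,0); print('off',d); A0=A0+B3[:,0]*d[0]+B3[:,1]*d[1]
print('A0',A0); np.savez('con.npz',A0=A0,B3=B3,yaw=yaw)
print(get_obs()['time_s'])
E
```

```text
yaw -6.018976122963961 front 0.5332289266518782
[0.13119962 0.34801257] [0.53211175 0.57368826]
org [0.58912473 0.17881753 0.        ]
S  far 48 [0.04442208 0.04939837 0.06376273] phi -48.03615654987778 0.0798453993781857
 end face 33 [ 0.00444632 -0.00371863  0.11203937] ((3.668135643005371, -0.7850360870361328), (42.56292724609375, 26.48472785949707), 46.402442932128906)
 red [ 0.03494182 -0.04619786  0.01183794] phi 52.89790964707357
T  far 76 [0.03327047 0.05824782 0.06915266] phi -60.26549889430843 0.08245685155053371
 end face 129 [0.00290361 0.00038133 0.1127841 ] ((2.811056137084961, 0.42362213134765625), (43.00911331176758, 27.378829956054688), 56.094451904296875)
off [ 0.0032396  -0.00018071]
S  far 44 [0.04182912 0.0503487  0.0640743 ] phi -50.28058923556201 0.07766593480608079
 end face 33 [ 0.00120672 -0.00353792  0.11203937] ((0.42853736877441406, -0.6043281555175781), (42.562931060791016, 26.484729766845703), 46.40244674682617)
 red [ 0.03170222 -0.04601716  0.01183794] phi 55.43619560771617
T  far 71 [0.03011187 0.05933964 0.06934455] phi -63.094512463571085 0.08117167242155598
 end face 129 [-0.00033598  0.00056203  0.1127841 ] ((-0.4285421371459961, 0.6043300628662109), (43.00911331176758, 27.37883186340332), 56.094451904296875)
off [-2.38418579e-09  9.53674316e-10]
A0 [0.59189589 0.17834364 0.0806198 ]
0.1
```

Request:
send_rows(rows=[{"dx": 0,"dy": 0,"dz": -30,"roll": 0,"jaw": 1},{"dx": 0,"dy": 0,"dz": -40,"roll": 0,"jaw": 1},{"dx": 0,"dy": 0,"dz": -40,"roll": 0,"jaw": 1},{"dx": 0,"dy": 0,"dz": -40,"roll": 0,"jaw": 1}])

```text
time_s: 0.43
ee_pos: [0.2058, -0.5095, 0.382]
eef_rot: [-3.141, -0.0, 0.384]
force: [1.2, -0.5, 0.8]
grip_width: 0.0709
grip_force: 0.0
```

Test whether driving past reach leaves the tool tilted: move along azimuth -6° in free air first.

Request:
send_rows(rows=[{"dx": 36,"dy": -18,"dz": 0,"roll": 0,"jaw": 1},{"dx": 36,"dy": -18,"dz": 0,"roll": 0,"jaw": 1},{"dx": 36,"dy": -18,"dz": 0,"roll": 0,"jaw": 1},{"dx": 36,"dy": -18,"dz": 0,"roll": 0,"jaw": 1},{"dx": 36,"dy": -18,"dz": 0,"roll": 0,"jaw": 1},{"dx": 36,"dy": -18,"dz": 0,"roll": 0,"jaw": 1},{"dx": 36,"dy": -18,"dz": 0,"roll": 0,"jaw": 1},{"dx": 36,"dy": -18,"dz": 0,"roll": 0,"jaw": 1},{"dx": 36,"dy": -18,"dz": 0,"roll": 0,"jaw": 1},{"dx": 36,"dy": -18,"dz": 0,"roll": 0,"jaw": 1},{"dx": 36,"dy": -18,"dz": 0,"roll": 0,"jaw": 1},{"dx": 36,"dy": -18,"dz": 0,"roll": 0,"jaw": 1}])

```text
time_s: 1.43
ee_pos: [0.5266, -0.1461, 0.3803]
eef_rot: [-3.141, 0.0, 0.384]
force: [-0.1, -1.2, 0.4]
grip_width: 0.0003
grip_force: 0.0
```

Request:
send_rows(rows=[{"dx": 20,"dy": -10,"dz": 0,"roll": 7,"jaw": 1},{"dx": 20,"dy": -10,"dz": 0,"roll": 7,"jaw": 1},{"dx": 20,"dy": 0,"dz": 0,"roll": 7,"jaw": 1},{"dx": 20,"dy": 0,"dz": 0,"roll": 7,"jaw": 1}])

```text
time_s: 1.77
ee_pos: [0.5978, -0.1118, 0.3803]
eef_rot: [-3.141, 0.0, -0.109]
force: [0.1, -0.4, 0.3]
grip_width: 0.0006
grip_force: 0.0
```

Request:
send_rows(rows=[{"dx": 40,"dy": -6,"dz": 0,"roll": 0,"jaw": 1},{"dx": 40,"dy": -6,"dz": 0,"roll": 0,"jaw": 1},{"dx": 40,"dy": -6,"dz": 0,"roll": 0,"jaw": 1},{"dx": 40,"dy": -6,"dz": 0,"roll": 0,"jaw": 1},{"dx": 40,"dy": 0,"dz": 0,"roll": 0,"jaw": 1},{"dx": 40,"dy": 0,"dz": 0,"roll": 0,"jaw": 1},{"dx": 40,"dy": 0,"dz": 0,"roll": 0,"jaw": 1}])

```text
time_s: 2.35
ee_pos: [0.7759, -0.1116, 0.3463]
eef_rot: [3.142, -0.022, -0.105]
force: [1.8, -0.3, -3.1]
grip_width: 0.0007
grip_force: 0.0
```

Request:
send_rows(rows=[{"dx": 0,"dy": 0,"dz": 0,"roll": 0,"jaw": 1},{"dx": 40,"dy": 0,"dz": -10,"roll": 0,"jaw": 1},{"dx": 40,"dy": 0,"dz": -10,"roll": 0,"jaw": 1},{"dx": 40,"dy": 0,"dz": -10,"roll": 0,"jaw": 1}])

```text
time_s: 2.68
ee_pos: [0.7979, -0.1107, 0.3499]
eef_rot: [3.137, -0.112, -0.105]
force: [0.2, 0.4, -0.0]
grip_width: 0.0004
grip_force: 0.0
```

```bash
python3 -c "
from h import *
o=get_obs();print(o['qpos'],o['ee_pos'],o['eef_rot'])"
```

```text
[-0.18476716  0.9559118   0.23460981  0.00487948  1.83921773  1.49252787] [ 0.79787399 -0.11071233  0.34993126] [ 3.13735551 -0.11186888 -0.10470397]
```

Request:
send_rows(rows=[{"dx": 40,"dy": 0,"dz": -10,"roll": 0,"jaw": 1},{"dx": 40,"dy": 0,"dz": -10,"roll": 0,"jaw": 1},{"dx": 40,"dy": 0,"dz": -10,"roll": 0,"jaw": 1},{"dx": 40,"dy": 0,"dz": -10,"roll": 0,"jaw": 1},{"dx": 40,"dy": 0,"dz": -10,"roll": 0,"jaw": 1},{"dx": 40,"dy": 0,"dz": -10,"roll": 0,"jaw": 1}])

```text
time_s: 3.18
ee_pos: [0.8327, -0.1085, 0.3568]
eef_rot: [3.133, -0.255, -0.104]
force: [0.2, -0.4, -0.0]
grip_width: 0.0004
grip_force: 0.0
```

Request:
send_rows(rows=[{"dx": 40,"dy": 0,"dz": -10,"roll": 0,"jaw": 1},{"dx": 40,"dy": 0,"dz": -10,"roll": 0,"jaw": 1},{"dx": 40,"dy": 0,"dz": -10,"roll": 0,"jaw": 1},{"dx": 40,"dy": 0,"dz": -10,"roll": 0,"jaw": 1},{"dx": 40,"dy": 0,"dz": -10,"roll": 0,"jaw": 1},{"dx": 40,"dy": 0,"dz": -10,"roll": 0,"jaw": 1},{"dx": 40,"dy": 0,"dz": -10,"roll": 0,"jaw": 1},{"dx": 40,"dy": 0,"dz": -10,"roll": 0,"jaw": 1},{"dx": 40,"dy": 0,"dz": -10,"roll": 0,"jaw": 1},{"dx": 40,"dy": 0,"dz": -10,"roll": 0,"jaw": 1}])

```text
time_s: 4.02
ee_pos: [0.8612, -0.104, 0.4309]
eef_rot: [3.128, -0.496, -0.101]
force: [-0.9, -0.4, 0.2]
grip_width: 0.0004
grip_force: 0.0
```

Request:
send_rows(rows=[{"dx": 40,"dy": 0,"dz": -10,"roll": 0,"jaw": 1},{"dx": 0,"dy": 0,"dz": 0,"roll": 0,"jaw": 1}])

```text
time_s: 4.18
ee_pos: [0.8616, -0.1032, 0.4436]
eef_rot: [3.127, -0.523, -0.1]
force: [-0.1, -0.1, -0.2]
grip_width: 0.0005
grip_force: 0.0
```

```bash
cat >> h.py <<'E'
c_=np.load('con.npz') if __import__('os').path.exists('con.npz') else None
def to(u,v,s):
    "tool-frame shift (mm) to put fingertip centre at (u,v,s) mm in axis frame"
    o=get_obs(); R=Ro.from_euler('xyz',o['eef_rot']).as_matrix(); B=c_['B3']
    tip=o['ee_pos']+R@[0,0,.025]; now=(tip-c_['A0'])@B*1000
    d=R.T@(B@(np.array([u,v,s])/1000)+c_['A0']-tip)*1000
    print('tip now uvs',now.round(1),'tool',d.round(1)); return d
def tow(p):
    o=get_obs(); R=Ro.from_euler('xyz',o['eef_rot']).as_matrix(); d=R.T@(np.array(p)-o['ee_pos'])*1000; print('tool',d.round(1))
E
python3 - <<'E'
from h import *
o=get_obs();print(o['qpos'],o['ee_pos'],o['eef_rot'])
R=Ro.from_euler('xyz',o['eef_rot']).as_matrix(); print('tool in uvs\n',(c_['B3'].T@R).round(3))
tow([.5,-.1,.43]); tow([.4,0,.4]); to(9,-34,205)
E
```

```text
[-0.16661507  0.87394432  0.2347317   0.01844261  1.50997805  1.51207886] [ 0.8615764  -0.10319591  0.44359114] [ 3.12678313 -0.52305258 -0.10012849]
tool in uvs
 [[ 1.     0.004 -0.   ]
 [ 0.004 -1.    -0.012]
 [-0.001  0.012 -1.   ]]
tool [-318.7   35.4 -167.6]
tool [-428.6  -53.6 -197.6]
tip now uvs [ 439.3 -252.   140.5] tool [-429.4 -219.   -67. ]
```

Request:
send_rows(rows=[{"dx": -36,"dy": 0,"dz": -16,"roll": 0,"jaw": 1},{"dx": -36,"dy": 0,"dz": -16,"roll": 0,"jaw": 1},{"dx": -36,"dy": 0,"dz": -16,"roll": 0,"jaw": 1},{"dx": -36,"dy": 0,"dz": -16,"roll": 0,"jaw": 1},{"dx": -36,"dy": 0,"dz": -16,"roll": 0,"jaw": 1},{"dx": -36,"dy": 0,"dz": -16,"roll": 0,"jaw": 1},{"dx": -36,"dy": 0,"dz": -16,"roll": 0,"jaw": 1},{"dx": -36,"dy": 0,"dz": -16,"roll": 0,"jaw": 1},{"dx": -36,"dy": 0,"dz": -16,"roll": 0,"jaw": 1},{"dx": -36,"dy": 0,"dz": -16,"roll": 0,"jaw": 1},{"dx": -36,"dy": 0,"dz": -16,"roll": 0,"jaw": 1},{"dx": -36,"dy": 0,"dz": -16,"roll": 0,"jaw": 1}])

```text
time_s: 5.18
ee_pos: [0.4614, -0.0611, 0.4036]
eef_rot: [3.127, -0.518, -0.1]
force: [-0.0, 0.7, 1.4]
grip_width: 0.0002
grip_force: 0.0
```

```bash
python3 - <<'E'
from h import *
o=get_obs();print(o['qpos'],o['ee_pos'],o['eef_rot'],o['time_s'])
R=Ro.from_euler('xyz',o['eef_rot']).as_matrix(); print('tool in uvs\n',(c_['B3'].T@R).round(3))
to(9,-36,205)
E
```

```text
[-0.23904717 -0.25588491  1.76802465  0.06037163  1.11449588  1.42342655] [ 0.46137186 -0.06107488  0.40361351] [ 3.12706498 -0.51807725 -0.10016197] 5.1833
tool in uvs
 [[ 1.     0.004 -0.005]
 [ 0.004 -1.    -0.012]
 [-0.006  0.012 -1.   ]]
tip now uvs [  70.7 -252.1  307.1] tool [ -60.2 -217.6   99.8]
```

Request:
send_rows(rows=[{"dx": -20,"dy": -36,"dz": 0,"roll": 0,"jaw": 1},{"dx": -20,"dy": -36,"dz": 0,"roll": 0,"jaw": 1},{"dx": -20,"dy": -36,"dz": 0,"roll": 0,"jaw": 1},{"dx": 0,"dy": -36,"dz": 0,"roll": 0,"jaw": 1},{"dx": 0,"dy": -36,"dz": 0,"roll": 0,"jaw": 1},{"dx": 0,"dy": -36,"dz": 0,"roll": 0,"jaw": 1},{"dx": 0,"dy": 0,"dz": 40,"roll": 0,"jaw": 1},{"dx": 0,"dy": 0,"dz": 40,"roll": 0,"jaw": 1},{"dx": 0,"dy": 0,"dz": 40,"roll": 0,"jaw": 1},{"dx": 0,"dy": 0,"dz": 40,"roll": 0,"jaw": 1},{"dx": 0,"dy": 0,"dz": 20,"roll": 0,"jaw": 1},{"dx": 0,"dy": 0,"dz": 0,"roll": 0,"jaw": 1}])

```text
time_s: 6.18
ee_pos: [0.5227, 0.1462, 0.2109]
eef_rot: [3.124, -0.512, -0.1]
force: [-1.0, -1.1, -0.1]
grip_width: 0.0005
grip_force: 0.0
```

```bash
python3 - <<'E'
from h import *
c=cam('side'); save(c,'near1.png',(250,120,400,280),3.7)
to(9,-38,88)
E
```

```text
tip now uvs [  9.7 -39.2 123. ] tool [-0.4 -1.7 35. ]
```

View pics/near1.png

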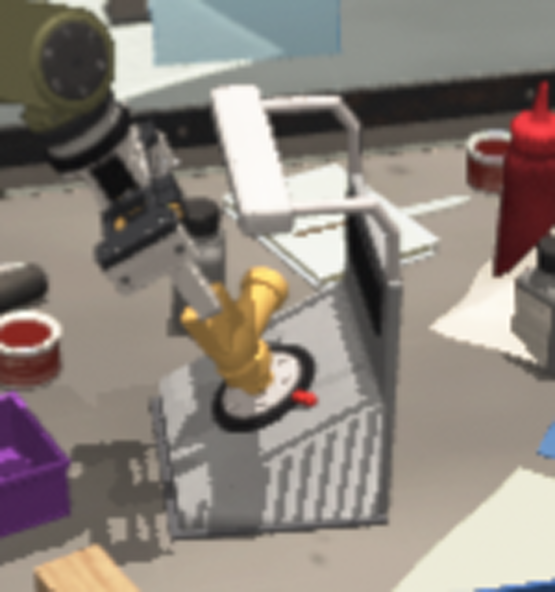

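The crop shows the closed fingers leaning along the axis beside the lug at about crop (205,290). They are clear of the lamp bar, so I'll descend and start pushing the lug round.

Request:
send_rows(rows=[{"dx": 0,"dy": 0,"dz": 17,"roll": 0,"jaw": 1},{"dx": 0,"dy": 0,"dz": 17,"roll": 0,"jaw": 1},{"dx": 0,"dy": -3,"dz": 0,"roll": 0,"jaw": 1},{"dx": -1,"dy": -3,"dz": 0,"roll": 0,"jaw": 1},{"dx": -3,"dy": -1,"dz": 0,"roll": 0,"jaw": 1},{"dx": -3,"dy": -1,"dz": 0,"roll": 0,"jaw": 1},{"dx": -3,"dy": -1,"dz": 0,"roll": 0,"jaw": 1},{"dx": 0,"dy": 0,"dz": 0,"roll": 0,"jaw": 1}])

```text
time_s: 6.9
ee_pos: [0.5333, 0.155, 0.1836]
eef_rot: [3.129, -0.524, -0.1]
force: [9.4, -5.9, 6.8]
grip_width: 0.0007
grip_force: 6.6
```

```bash
cat > ang.py <<'E'
from h import *
def ang(save_=None):
  for n in('S','T'):
    c=cam({'S':'side','T':'top'}[n])
    if save_ and n=='S': save(c,save_,(250,120,400,280),3.7)
    A0,B3=c_['A0'],c_['B3']
    P,z,uv,rgb=cloud(c); hsv=cv2.cvtColor(c['frame'],cv2.COLOR_RGB2HSV)[uv[:,1],uv[:,0]]
    B=(P-A0)@B3
    br=(z>0)&(hsv[:,0]>12)&(hsv[:,0]<30)&(hsv[:,1]>140)&(abs(B[:,:2]).max(1)<.11)&(B[:,2]>.01)&(B[:,2]<.15)
    b=B[br]; r=np.hypot(b[:,0],b[:,1]); far=b[r>.05]
    if len(far)>3: print(n,'far',len(far),(far.mean(0)*1e3).round(),'phi',np.degrees(np.arctan2(-far[:,1].mean(),far[:,0].mean())).round(1), r.max().round(3))
    t=b[b[:,2]>np.percentile(b[:,2],98)-.007]; rr=cv2.minAreaRect((t[:,:2]*1000).astype(np.float32)); print('  face',len(t),rr)
    rd=(z>0)&((hsv[:,0]<6)|(hsv[:,0]>174))&(hsv[:,1]>150)&(abs(B[:,:2]).max(1)<.09)&(B[:,2]<.03)&(B[:,2]>-.02)
    if rd.sum(): q=B[rd]; print('  red',rd.sum(),(np.median(q,0)*1e3).round(1),'phi',np.degrees(np.arctan2(-np.median(q[:,1]),np.median(q[:,0]))).round(1))
  o=get_obs(); print('F uvs',(B3.T@o['force']).round(1),o['time_s'])
E
python3 -c "
from ang import *
ang(); to(-9,-26,88)"
```

```text
S far 56 [42. 49. 64.] phi -49.7 0.076
  face 15 ((-0.9288654327392578, 0.8157596588134766), (45.936588287353516, 20.640403747558594), 41.59196472167969)
  red 18 [ 31.4 -45.3  11.3] phi 55.3
T far 90 [30. 56. 69.] phi -62.2 0.082
  face 41 ((7.450375080108643, 12.304228782653809), (16.710002899169922, 24.33222007751465), 61.29764175415039)
F uvs [11.8 -3.6  0.9] 7.0
tip now uvs [  3.4 -29.7  92.1] tool [-12.4  -3.8   4. ]
```

Request:
send_rows(rows=[{"dx": -4,"dy": -2,"dz": 0,"roll": 0,"jaw": 1},{"dx": -4,"dy": -2,"dz": 1,"roll": 0,"jaw": 1},{"dx": -4,"dy": -2,"dz": 1,"roll": 0,"jaw": 1},{"dx": -3,"dy": -2,"dz": 1,"roll": 0,"jaw": 1},{"dx": 0,"dy": 0,"dz": 0,"roll": 0,"jaw": 1}])

```text
time_s: 7.42
ee_pos: [0.5225, 0.1631, 0.1738]
eef_rot: [3.127, -0.524, -0.101]
force: [-0.7, -13.1, 15.0]
grip_width: 0.0005
grip_force: 7.5
```

```bash
python3 -c "
from ang import *
ang('near2.png'); to(-9,-26,88)"
```

```text
S far 52 [64.  3. 61.] phi -2.7 0.078
  face 25 ((8.79885482788086, 1.0138444900512695), (17.769275665283203, 25.00518226623535), 16.617984771728516)
  red 18 [ 32.2 -46.6  11.1] phi 55.4
  face 95 ((6.900282382965088, 3.4046239852905273), (27.565509796142578, 25.94792938232422), 10.087647438049316)
F uvs [  7.1 -11.7  11.4] 7.5167
tip now uvs [-12.3 -22.8  89.1] tool [3.3 3.2 1.2]
```

View pics/near2.png

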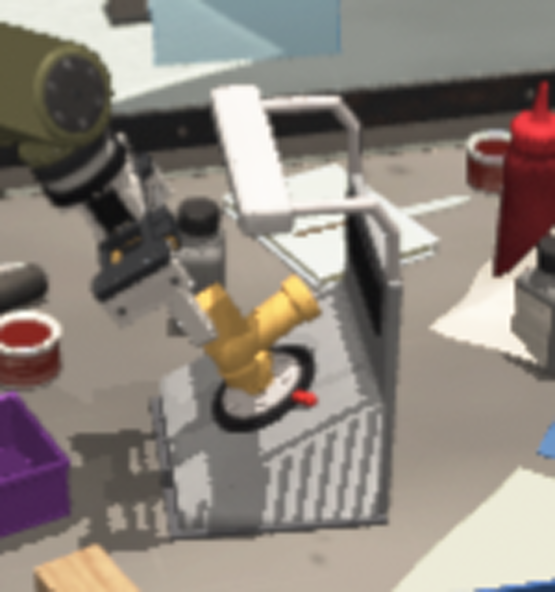

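The view shows the outlet now pointing almost straight back, at crop (300,295), and the ring is unmoved. I'll keep pushing along the arc.

Request:
send_rows(rows=[{"dx": -5,"dy": -1,"dz": 0,"roll": 0,"jaw": 1},{"dx": -5,"dy": -2,"dz": 0,"roll": 0,"jaw": 1},{"dx": -4,"dy": -2,"dz": 0,"roll": 0,"jaw": 1},{"dx": -1,"dy": -3,"dz": 0,"roll": 0,"jaw": 1},{"dx": -1,"dy": -3,"dz": 0,"roll": 0,"jaw": 1},{"dx": 0,"dy": 0,"dz": 0,"roll": 0,"jaw": 1}])

```text
time_s: 8.02
ee_pos: [0.5086, 0.1746, 0.1634]
eef_rot: [3.124, -0.518, -0.101]
force: [1.5, -17.0, 3.8]
grip_width: 0.0007
grip_force: 7.2
```

```bash
python3 -c "
from ang import *
ang(); to(-29,-15,88)"
```

```text
S far 80 [ 60. -31.  63.] phi 27.1 0.08
  face 37 ((-1.7526493072509766, 0.9176177978515625), (23.673437118530273, 41.70634460449219), 65.71022033691406)
  red 19 [ 32.5 -46.6  12.1] phi 55.1
  face 133 ((-1.0728168487548828, 1.5195274353027344), (25.684383392333984, 43.065773010253906), 71.13790130615234)
F uvs [  4.3 -16.5   0.9] 8.1167
tip now uvs [-30.2 -12.8  87.9] tool [ 1.2  2.2 -0.1]
```

Request:
send_rows(rows=[{"dx": 0,"dy": -3,"dz": 0,"roll": 0,"jaw": 1},{"dx": 1,"dy": -3,"dz": 0,"roll": 0,"jaw": 1},{"dx": 0,"dy": 0,"dz": 0,"roll": 0,"jaw": 1}])

```text
time_s: 8.37
ee_pos: [0.5093, 0.1801, 0.1629]
eef_rot: [3.123, -0.516, -0.101]
force: [-4.8, -17.4, 2.2]
grip_width: 0.0006
grip_force: 7.5
```

```bash
python3 -c "
from ang import *
ang('near3.png'); to(-29,-15,88)"
```

```text
S far 84 [ 50. -47.  65.] phi 42.7 0.08
  face 37 ((1.5780038833618164, -1.7532215118408203), (24.209829330444336, 35.35993957519531), 59.454341888427734)
  red 18 [ 31.6 -46.8  12.1] phi 56.0
  face 146 ((-1.1490468978881836, 1.554779052734375), (25.356815338134766, 44.36897277832031), 54.61956024169922)
F uvs [ -1.5 -15.5   3.8] 8.4667
tip now uvs [-30.5  -7.2  87.4] tool [ 1.4  7.8 -0.5]
```

View pics/near3.png

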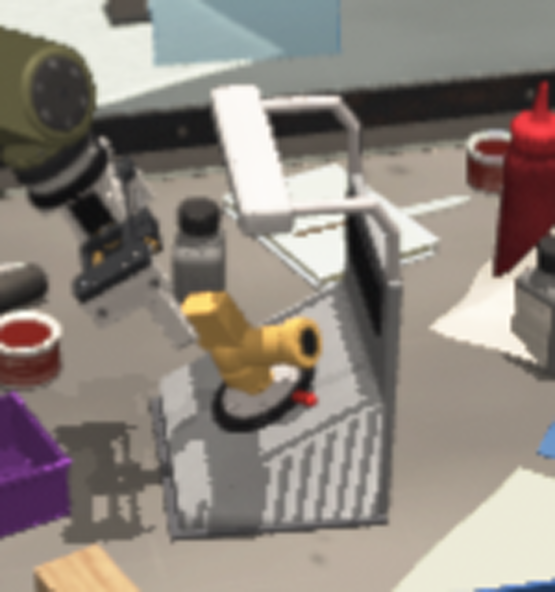

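```bash
cat >> ang.py <<'E'
def mouth():
    c=cam('side'); A0,B3=c_['A0'],c_['B3']
    P,z,uv,rgb=cloud(c); B=(P-A0)@B3*1e3; g=rgb.max(1)
    r=np.hypot(B[:,0],B[:,1])
    m=(z>0)&(g<60)&(r>60)&(r<95)&(B[:,2]>35)&(B[:,2]<80)
    q=B[m]; print('mouth',m.sum(),np.median(q,0).round(1),'phi',np.degrees(np.arctan2(-np.median(q[:,1]),np.median(q[:,0]))).round(1),'px',uv[m].mean(0))
    # ray at mouth px with plane s=55; and red px with plane s=9
    C=-c['R'].T@c['t']; hsv=cv2.cvtColor(c['frame'],cv2.COLOR_RGB2HSV)[uv[:,1],uv[:,0]]
    rd=(z>0)&((hsv[:,0]<6)|(hsv[:,0]>174))&(hsv[:,1]>150)&(abs(B[:,:2]).max(1)<90)&(B[:,2]<30)&(B[:,2]>-20)
    for nm,px,s in(('mouth',uv[m].mean(0),54.),('mark',uv[rd].mean(0),7.)):
        n=cv2.undistortPoints(np.array([[px]],float),c['camera_matrix'],np.array(c['D'],float))[0,0]
        d=c['R'].T@np.array([n[0],n[1],1]); C2=B3.T@(C-A0)*1e3; d2=B3.T@d
        p=C2+d2*(s-C2[2])/d2[2]; print(nm,px,p.round(1),'phi',np.degrees(np.arctan2(-p[1],p[0])).round(1))
E
python3 -c "
from ang import *
mouth()"
```

```text
mouth 18 [ 61.6 -42.9  54.2] phi 34.9 px [332.83333333 212.61111111]
mouth [332.83333333 212.61111111] [ 61.3 -42.9  54. ] phi 35.0
mark [331.33333333 226.94444444] [ 30.6 -39.9   7. ] phi 52.5
```

Request:
send_rows(rows=[{"dx": 1,"dy": -2.5,"dz": 0,"roll": 0,"jaw": 1},{"dx": 1,"dy": -2.5,"dz": 0,"roll": 0,"jaw": 1},{"dx": 0,"dy": 0,"dz": 0,"roll": 0,"jaw": 1}])

```text
time_s: 8.77
ee_pos: [0.5108, 0.1849, 0.1631]
eef_rot: [3.122, -0.514, -0.1]
force: [-9.0, -14.7, 1.0]
grip_width: 0.0004
grip_force: 7.2
```

```bash
python3 -c "
from ang import *
ang(); mouth(); to(-29,-15,88)"
```

```text
S far 90 [ 38. -59.  63.] phi 57.4 0.083
  face 31 ((-2.4783318042755127, -1.3957557678222656), (28.3090763092041, 40.426170349121094), 46.41715621948242)
  red 15 [ 33.1 -48.3  10.9] phi 55.5
T far 62 [ 30. -54.  67.] phi 61.0 0.079
  face 146 ((-1.136587142944336, 1.3654747009277344), (25.276926040649414, 43.53570556640625), 35.92567443847656)
F uvs [ -5.2 -14.1   3. ] 8.8667
mouth 25 [ 45.2 -61.   55. ] phi 53.5 px [329.12 217.8 ]
mouth [329.12 217.8 ] [ 45.2 -58.2  54. ] phi 52.1
mark [331.52941176 226.82352941] [ 31.3 -39.8   7. ] phi 51.8
tip now uvs [-29.4  -2.3  87.1] tool [ 0.4 12.8 -0.7]
```

Outlet is at about 53° and the mark at about 53°, so they agree. Back the fingers off and check.

Request:
send_rows(rows=[{"dx": -6,"dy": 6,"dz": 0,"roll": 0,"jaw": 1},{"dx": -10,"dy": 6,"dz": -10,"roll": 0,"jaw": 1},{"dx": -10,"dy": 0,"dz": -40,"roll": 0,"jaw": 1},{"dx": -10,"dy": 0,"dz": -40,"roll": 0,"jaw": 1},{"dx": -10,"dy": 0,"dz": -40,"roll": 0,"jaw": 1},{"dx": -10,"dy": 0,"dz": -40,"roll": 0,"jaw": 1},{"dx": 0,"dy": 0,"dz": 0,"roll": 0,"jaw": 1}])

```text
time_s: 9.5
ee_pos: [0.3771, 0.1916, 0.2904]
eef_rot: [3.135, -0.526, -0.102]
force: [0.1, -0.1, -0.0]
grip_width: 0.0006
grip_force: 0.0
```

```bash
python3 - <<'E'
from ang import *
ang('near4.png'); mouth()
o=get_obs(); print(o['ee_pos'],o['eef_rot'],o['qpos'])
# track
T=np.load('top0.npy',allow_pickle=True).item(); S=np.load('side0.npy',allow_pickle=True).item()
for c in(S,T):
    P,z,uv,rgb=cloud(c); hsv=cv2.cvtColor(c['frame'],cv2.COLOR_RGB2HSV)[uv[:,1],uv[:,0]]
    m=(P[:,2]>.097)&(P[:,2]<.112)&(P[:,1]<-.1)&(P[:,1]>-.3)&(P[:,0]>.4)&(P[:,0]<.58)
    print('rim',cv2.minAreaRect(P[m][:,:2].astype(np.float32)),np.percentile(P[m],[1,50,99],axis=0).round(3))
    bl=(z>0)&(hsv[:,0]>105)&(hsv[:,0]<125)&(hsv[:,1]>140)&(P[:,2]>.08)&(P[:,2]<.115)&(P[:,1]<-.11)&(P[:,0]<.8)
    print('blue',cv2.minAreaRect(P[bl][:,:2].astype(np.float32)))
E
```

```text
S far 91 [ 36. -60.  62.] phi 58.9 0.08
  face 33 ((-2.397836685180664, -0.09584236145019531), (23.974655151367188, 42.231449127197266), 39.24069595336914)
  red 17 [ 31.9 -48.   11.6] phi 56.4
T far 65 [ 29. -55.  67.] phi 61.8 0.079
  face 152 ((-1.4125967025756836, 1.8069381713867188), (25.468042373657227, 44.578609466552734), 35.64420700073242)
F uvs [-0.5  0.3 -1.6] 9.6
mouth 27 [ 44.7 -58.7  54.5] phi 52.7 px [329. 218.]
mouth [329. 218.] [ 44.7 -58.8  54. ] phi 52.8
mark [331.38888889 226.77777778] [ 30.9 -39.2   7. ] phi 51.7
[0.37912754 0.19063173 0.28399044] [ 3.12788709 -0.51868305 -0.09985998] [ 0.56251261 -0.23747276  2.02505748 -0.39096442  0.97607844  2.39561768]
rim ((0.4995037913322449, -0.20035555958747864), (0.12922832369804382, 0.13081906735897064), 88.17829895019531) [[ 0.434 -0.264  0.097]
 [ 0.5   -0.208  0.105]
 [ 0.564 -0.138  0.111]]
blue ((0.6838988661766052, -0.2056201547384262), (0.15592767298221588, 0.14517024159431458), 88.11438751220703)
rim ((0.5007988810539246, -0.20177756249904633), (0.12352851033210754, 0.13151514530181885), 88.61518096923828) [[ 0.435 -0.263  0.097]
 [ 0.499 -0.202  0.105]
 [ 0.566 -0.139  0.111]]
blue ((0.6855089068412781, -0.2047175168991089), (0.15213845670223236, 0.1498391181230545), 88.35169219970703)
```

View pics/near4.png

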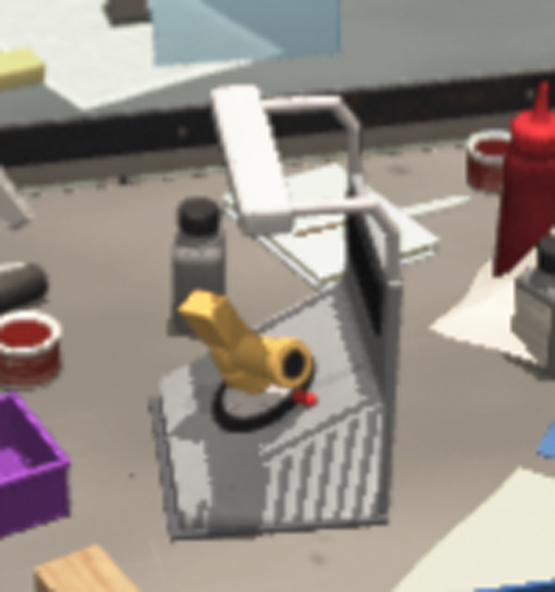

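The crop shows the mouth at (293,362) standing right over the red tab at (308,398), and the ring is in place. Step 1 is done. Next is the tub: with the jaws part open, I'll go behind its near wall and push along the track (yaw about -1.6°).

Request:
send_rows(rows=[{"dx": 0,"dy": 30,"dz": -10,"roll": -4.6,"jaw": -0.3},{"dx": 0,"dy": 40,"dz": 0,"roll": 0,"jaw": -0.3},{"dx": 0,"dy": 40,"dz": 0,"roll": 0,"jaw": -0.3},{"dx": 0,"dy": 40,"dz": 0,"roll": 0,"jaw": -0.3},{"dx": 0,"dy": 40,"dz": 0,"roll": 0,"jaw": -0.3},{"dx": 0,"dy": 40,"dz": 0,"roll": 0,"jaw": -0.3},{"dx": 0,"dy": 40,"dz": 0,"roll": 0,"jaw": -0.3},{"dx": 0,"dy": 40,"dz": 0,"roll": 0,"jaw": -0.3},{"dx": 0,"dy": 40,"dz": 0,"roll": 0,"jaw": -0.3},{"dx": 0,"dy": 30,"dz": 0,"roll": 0,"jaw": -0.3},{"dx": 0,"dy": 0,"dz": 0,"roll": 0,"jaw": -0.3}])

```text
time_s: 10.57
ee_pos: [0.3603, -0.1513, 0.3069]
eef_rot: [3.084, -0.506, -0.017]
force: [0.0, -0.2, 0.8]
grip_width: 0.0611
grip_force: 0.0
```

```bash
python3 - <<'E'
from h import *
o=get_obs(); R=Ro.from_euler('xyz',o['eef_rot']).as_matrix(); print(o['ee_pos'],o['eef_rot'],o['time_s'],o['grip_width']); print(R.round(3))
tip=o['ee_pos']+R@[0,0,.025]; print('tip',tip)
for nm,p in(('pre-high',[.402,-.199,.20]),('pre',[.402,-.199,.082])): print(nm,(R.T@(np.array(p)-tip)*1000).round(1))
print('push200',(R.T@np.array([np.cos(.028),-np.sin(.028),0])*200).round(1))
E
```

```text
[ 0.36032462 -0.15129057  0.30685803] [ 3.08394773 -0.50599785 -0.0172123 ] 10.5667 0.06110730140655648
[[ 0.875 -0.045  0.483]
 [-0.015 -0.998 -0.066]
 [ 0.485  0.05  -0.873]]
tip [ 0.37239493 -0.15293889  0.28502707]
pre-high [-14.6  40.3  91.6]
pre [-71.8  34.4 194.6]
push200 [174.9  -3.4  96.9]
```

Request:
send_rows(rows=[{"dx": -7,"dy": 20,"dz": 30,"roll": 0,"jaw": -0.3},{"dx": -8,"dy": 20,"dz": 30,"roll": 0,"jaw": -0.3},{"dx": 0,"dy": 0,"dz": 32,"roll": 0,"jaw": -0.3},{"dx": -14,"dy": -1,"dz": 26,"roll": 0,"jaw": -0.3},{"dx": -14,"dy": -1,"dz": 26,"roll": 0,"jaw": -0.3},{"dx": -14,"dy": -2,"dz": 26,"roll": 0,"jaw": -0.3},{"dx": -14,"dy": -2,"dz": 25,"roll": 0,"jaw": -0.3},{"dx": 0,"dy": 0,"dz": 0,"roll": 0,"jaw": -0.3}])

```text
time_s: 11.23
ee_pos: [0.39, -0.1901, 0.0996]
eef_rot: [3.09, -0.5, -0.013]
force: [0.1, -0.4, 0.8]
grip_width: 0.061
grip_force: 0.0
```

```bash
python3 - <<'E'
from h import *
o=get_obs(); R=Ro.from_euler('xyz',o['eef_rot']).as_matrix(); tip=o['ee_pos']+R@[0,0,.025]; print('tip',tip,o['force'])
c=cam('side'); save(c,'tub1.png',(230,240,450,400),3)
E
```

```text
tip [ 0.40193191 -0.19156601  0.07773476] [ 0.08548004 -0.37742282  0.78513795]
```

View pics/tub1.png

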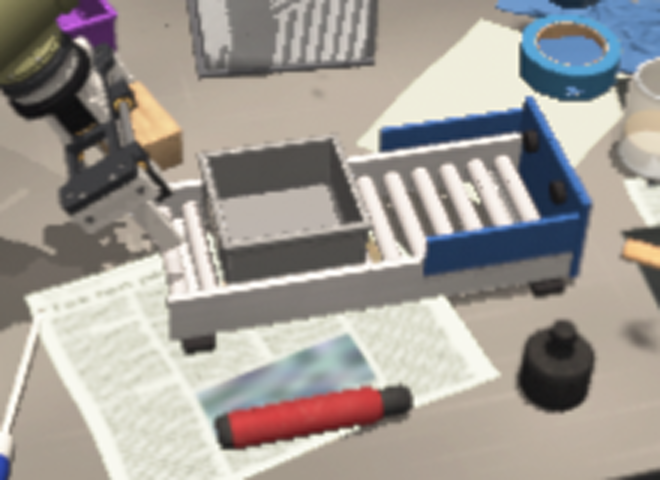

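Fingers are over the rollers behind the tub's near wall, at crop (165,220), and nothing is touching. Push it.

Request:
send_rows(rows=[{"dx": 7,"dy": 6,"dz": 3.5,"roll": 0,"jaw": -0.3},{"dx": 7,"dy": 0,"dz": 3.5,"roll": 0,"jaw": -0.3},{"dx": 7,"dy": 0,"dz": 3.9,"roll": 0,"jaw": -0.3},{"dx": 7,"dy": 0,"dz": 3.9,"roll": 0,"jaw": -0.3},{"dx": 10.5,"dy": 0,"dz": 5.8,"roll": 0,"jaw": -0.3},{"dx": 10.5,"dy": 0,"dz": 5.8,"roll": 0,"jaw": -0.3},{"dx": 10.5,"dy": 0,"dz": 5.8,"roll": 0,"jaw": -0.3},{"dx": 10.5,"dy": 0,"dz": 5.8,"roll": 0,"jaw": -0.3},{"dx": 10.5,"dy": -0.5,"dz": 5.8,"roll": 0,"jaw": -0.3},{"dx": 10.5,"dy": -0.5,"dz": 5.8,"roll": 0,"jaw": -0.3},{"dx": 10.5,"dy": -0.5,"dz": 5.8,"roll": 0,"jaw": -0.3},{"dx": 10.5,"dy": -0.5,"dz": 5.8,"roll": 0,"jaw": -0.3}])

```text
time_s: 12.28
ee_pos: [0.5213, -0.2004, 0.1076]
eef_rot: [3.082, -0.509, -0.009]
force: [0.3, -1.7, -0.3]
grip_width: 0.0611
grip_force: 0.5
```

```bash
cat > tub.py <<'E'
from h import *
o=get_obs(); R=Ro.from_euler('xyz',o['eef_rot']).as_matrix(); tip=o['ee_pos']+R@[0,0,.025]; print('tip',tip.round(4),o['force'].round(1),o['time_s'])
for n in('top','side'):
    c=cam(n); P,z,uv,rgb=cloud(c); hsv=cv2.cvtColor(c['frame'],cv2.COLOR_RGB2HSV)[uv[:,1],uv[:,0]]
    m=(P[:,2]>.099)&(P[:,2]<.109)&(P[:,1]<-.12)&(P[:,1]>-.28)&(P[:,0]>.4)&(P[:,0]<.765)&(hsv[:,1]<70)
    print(n,'rim',m.sum(),cv2.minAreaRect(P[m][:,:2].astype(np.float32)),np.percentile(P[m],[2,50,98],axis=0).round(3).tolist())
E
python3 tub.py
```

```text
tip [ 0.5335 -0.202   0.0858] [ 0.3 -1.7 -0.3] 12.2833
top rim 497 ((0.6412780284881592, -0.20187784731388092), (0.23629198968410492, 0.1311812549829483), 2.696932315826416) [[0.536, -0.265, 0.1], [0.596, -0.202, 0.104], [0.669, -0.141, 0.109]]
side rim 515 ((0.6365490555763245, -0.2021285593509674), (0.1463363915681839, 0.24626384675502777), 87.85598754882812) [[0.522, -0.267, 0.099], [0.607, -0.22, 0.105], [0.758, -0.141, 0.109]]
```

Request:
send_rows(rows=[{"dx": 8,"dy": 0,"dz": 5.5,"roll": 0,"jaw": -0.3},{"dx": 8,"dy": 0,"dz": 5.5,"roll": 0,"jaw": -0.3},{"dx": 8,"dy": 0,"dz": 5.5,"roll": 0,"jaw": -0.3},{"dx": 8,"dy": 0,"dz": 5.5,"roll": 0,"jaw": -0.3},{"dx": 8,"dy": 0,"dz": 5.5,"roll": 0,"jaw": -0.3},{"dx": 7,"dy": 0,"dz": 4,"roll": 0,"jaw": -0.3},{"dx": 5,"dy": 0,"dz": 2.8,"roll": 0,"jaw": -0.3},{"dx": 0,"dy": 0,"dz": 0,"roll": 0,"jaw": -0.3}])

```text
time_s: 13.05
ee_pos: [0.5829, -0.2032, 0.1022]
eef_rot: [3.083, -0.509, -0.009]
force: [0.8, -0.2, 0.1]
grip_width: 0.0607
grip_force: 0.0
```

```bash
python3 tub.py
```

```text
tip [ 0.5951 -0.2048  0.0804] [ 0.8 -0.2  0.1] 13.05
top rim 473 ((0.6728156208992004, -0.19684192538261414), (0.14102253317832947, 0.1568153351545334), 86.49888610839844) [[0.601, -0.268, 0.099], [0.666, -0.206, 0.104], [0.731, -0.144, 0.109]]
side rim 500 ((0.6657561659812927, -0.20140601694583893), (0.13627168536186218, 0.19042673707008362), 88.58727264404297) [[0.58, -0.267, 0.099], [0.665, -0.225, 0.105], [0.758, -0.143, 0.109]]
```

Request:
send_rows(rows=[{"dx": 3.5,"dy": 0,"dz": 2,"roll": 0,"jaw": -0.3},{"dx": 3.5,"dy": 0,"dz": 2,"roll": 0,"jaw": -0.3},{"dx": 0,"dy": 0,"dz": 0,"roll": 0,"jaw": -0.3},{"dx": 0,"dy": 0,"dz": 0,"roll": 0,"jaw": -0.3}])

```text
time_s: 13.48
ee_pos: [0.5902, -0.2035, 0.1023]
eef_rot: [3.083, -0.509, -0.009]
force: [-0.3, 0.2, 0.3]
grip_width: 0.0614
grip_force: 0.0
```

```bash
python3 tub.py
```

```text
tip [ 0.6023 -0.2051  0.0805] [-0.3  0.2  0.3] 13.4833
top rim 484 ((0.6770018935203552, -0.1970987170934677), (0.14116398990154266, 0.152175635099411), 86.65774536132812) [[0.608, -0.268, 0.099], [0.673, -0.212, 0.104], [0.737, -0.144, 0.109]]
side rim 494 ((0.6748678088188171, -0.1991225779056549), (0.14459934830665588, 0.1810857653617859), 84.39139556884766) [[0.588, -0.268, 0.099], [0.676, -0.224, 0.105], [0.758, -0.143, 0.109]]
```

Now advance until the force shows the bumpers.

Request:
send_rows(rows=[{"dx": 1.7,"dy": 0,"dz": 1,"roll": 0,"jaw": -0.3},{"dx": 1.7,"dy": 0,"dz": 1,"roll": 0,"jaw": -0.3},{"dx": 0,"dy": 0,"dz": 0,"roll": 0,"jaw": -0.3}])

```text
time_s: 13.83
ee_pos: [0.5942, -0.2037, 0.1022]
eef_rot: [3.083, -0.509, -0.009]
force: [0.3, -0.3, 0.7]
grip_width: 0.0611
grip_force: 0.1
```

Request:
send_rows(rows=[{"dx": 1.7,"dy": 0,"dz": 1,"roll": 0,"jaw": -0.3},{"dx": 1.7,"dy": 0,"dz": 1,"roll": 0,"jaw": -0.3},{"dx": 0,"dy": 0,"dz": 0,"roll": 0,"jaw": -0.3}])

```text
time_s: 14.08
ee_pos: [0.5969, -0.2038, 0.1018]
eef_rot: [3.083, -0.506, -0.009]
force: [-20.4, 0.8, 12.2]
grip_width: 0.0611
grip_force: 10.2
```

Bumper contact at 20 N. Back off and raise clear.

Request:
send_rows(rows=[{"dx": -4,"dy": 0,"dz": -2,"roll": 0,"jaw": -0.3},{"dx": -14,"dy": 0,"dz": -8,"roll": 0,"jaw": -0.3},{"dx": -24,"dy": 0,"dz": -14,"roll": 0,"jaw": -0.3},{"dx": -24,"dy": 0,"dz": -14,"roll": 0,"jaw": -0.3},{"dx": 0,"dy": 0,"dz": -40,"roll": 0,"jaw": -0.3},{"dx": 0,"dy": 0,"dz": -40,"roll": 0,"jaw": -0.3},{"dx": 0,"dy": 0,"dz": -40,"roll": 0,"jaw": -0.3},{"dx": 0,"dy": 0,"dz": 0,"roll": 0,"jaw": -0.3},{"dx": 0,"dy": 0,"dz": 0,"roll": 0,"jaw": -0.3}])

```text
time_s: 14.83
ee_pos: [0.4637, -0.1937, 0.21]
eef_rot: [3.08, -0.513, -0.008]
force: [-0.3, 0.3, -0.3]
grip_width: 0.0611
grip_force: 0.0
```

```bash
python3 tub.py; python3 - <<'E'
from ang import *
ang(); mouth(); save(cam('side'),'end.png',(230,150,470,330),3)
E
```

```text
tip [ 0.476  -0.1954  0.1883] [-0.3  0.3 -0.3] 14.8333
top rim 467 ((0.6823607683181763, -0.1983388364315033), (0.13990333676338196, 0.13860167562961578), 87.94639587402344) [[0.613, -0.268, 0.099], [0.677, -0.206, 0.104], [0.742, -0.144, 0.109]]
side rim 508 ((0.6856245994567871, -0.19972547888755798), (0.13955482840538025, 0.14999030530452728), 88.47138214111328) [[0.611, -0.267, 0.099], [0.678, -0.213, 0.105], [0.758, -0.143, 0.109]]
S far 87 [ 36. -60.  62.] phi 59.3 0.082
  face 33 ((-2.126614570617676, 0.7943496704101562), (22.272701263427734, 46.8434944152832), 36.5787239074707)
  red 16 [ 32.2 -47.   12. ] phi 55.6
T far 65 [ 30. -55.  67.] phi 61.4 0.079
  face 151 ((-0.8513619899749756, 1.2471141815185547), (26.332334518432617, 44.90879821777344), 37.031700134277344)
F uvs [ 0.4  0.3 -0.1] 15.0333
mouth 27 [ 45.2 -60.8  56.2] phi 53.3 px [329. 218.]
mouth [329. 218.] [ 44.7 -58.8  54. ] phi 52.8
mark [331.29411765 226.82352941] [ 30.6 -39.2   7. ] phi 52.0
```

View pics/end.png

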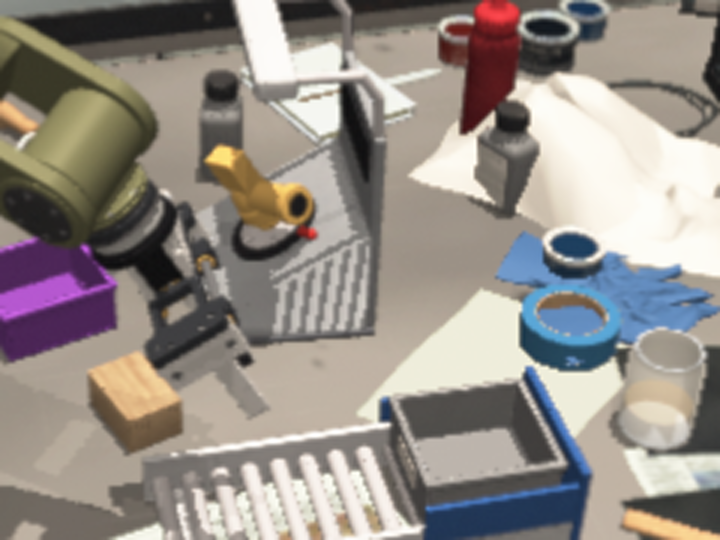

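The tub stands level in the bay against the stop at crop (480,440). The outlet at (298,205) points at the red tab at (308,234), and the arm is touching nothing.

```bash
python3 -c "
from station import *
print(hand_in())"
```

```text
the job is handed in; nothing more can be done
None
```

The job is handed in after about 15 s of the 67 s; no verdict came back, but by my camera measurements the outlet points within a few degrees of the red mark and the tub stands in the bay against the stop.

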